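# Tip the tablet bottles out of a two-bay tray

### The arm

A 6-joint arm with a two-finger parallel gripper is mounted at the origin on a cart in front of the work surface, level with it; the furniture and walls round the work are solid. World frame = base frame: x ahead of the robot, y to its left, z up, the work surface at z = 0. Lengths are in m, angles in rad, forces in N, time in s.
With the tool pointing down it reaches from about 0.3 to 0.875 m from the base axis. Payload 6.4 kg.
Tool frame: the origin (TCP) lies at the very end of the fingers, on their centre line; the grasp point (between the pads) lies 19 mm behind it; z points along the fingers, y is the line along which they close (so a half turn about z gives the same grasp; the last joint's range is limited). The gripper opens to 85 mm and grips with 20 to 120 N. Pads are 22 mm wide; open, the fingers measure 114 mm over their backs; the gripper's body (76 mm by 85 mm) begins 54 mm behind the grasp point. The pads swing forward as they close: fully open they stand 13 mm farther back than shut.
Start: joints at [-1.398, 0.181, 1.607, -0, 1.354, -0.206], TCP at [0.213, -0.534, 0.231] pointing down, gripper open.
Joint ranges: [-2.99, 2.99], [-0.89, 2.07], [0.3, 2.58], [-1.14, 4.28], [0, 2.63], [-3.12, 3.12]. Speed limits (rad/s): [2.57, 2.57, 3.01, 3.14, 3.14, 3.14].

### API

Orientations are given as a unit quaternion [w, x, y, z].
In Python, from bench import ctrl gives the robot as it stands.
- The arm moves only by the tool nudge_tcp, called after "Emit:" as name([rows], argument=value, ...), one row to a line, values as JSON. Schema: {"type":"object","properties":{"plan":{"type":"array","items":{"type":"array","items":{"type":"array","items":{"type":"number"},"minItems":7,"maxItems":7},"minItems":1,"maxItems":10},"minItems":1,"maxItems":1},"only":{"type":"string"},"quiet":{"type":"boolean"},"lines":{"type":"string"}},"required":["plan"],"additionalProperties":false}. plan is a list that holds a single list of rows (three levels of brackets), with 1 to 10 rows, each of 7 numbers: dx, dy, dz in fractions of the full range, 1 being 0.75 m, then a rotation vector rx, ry, rz in fractions of the full range, 1 being pi rad, then the opening from 0.0 (shut) to 1.0 (fully open); each row is the pose to reach, as a shift and turn from the pose commanded when the call began, along the tool's axes at that moment; what a row does not reach only later rows make up. A row lasts 1/8 s, in which the tool goes at most 0.0625 m and 0.188 rad, less where a joint would pass 70% of its speed; a pose out of reach is approached as far as the arm can. The fingers move at their own pace and stop on an object; the grip force is fixed at half the most. Time passes only in rows, so rows that do not move let the fingers close. The tool returns the time, the measured TCP pose, the force, the opening and the grip force at its end. only (a regular expression) keeps the lines of the reply that match it, lines (a string "A,B") keeps lines A to B, and quiet returns only ok. A shift or turn number past 1, either way, is cut back to 1. Input that does not fit is refused with a message, and nothing moves.
- ctrl.get_obs(): the state, without advancing time (a new reading comes with each control period).
- ctrl.camera(name): name is "side" or "top" or "wrist"; returns the picture (384x512x3 uint8, blue, green, red); there is no depth.
- ctrl.camera_params(name): a dict with "fovy" (degrees; the focal length in pixels is half the picture's height over the tangent of half this angle, whatever the lens; pixels are square), "cx", "cy" (the principal point, pixels), "dist" ([k1, k2, p1, p2, k3] as OpenCV has them; the pictures are not rectified), "view" (4x4, takes a point from world to camera coordinates). Camera axes: x right, y up, looking along -z (the intrinsics and any distortion apply to the point x, -y, -z); pixel columns grow to the right and rows downward; lengths in m; the calibration is good to about 2 mm. A picture is of the moment at which its call begins: read the wrist's pose just before it. camera_params takes no time and is no camera call; for the wrist camera it gives the pose at the moment of the call.
- ctrl.hand_in(): hands the job in; it is judged then, once.
The state is a dict: "time_s": time; "q": joint angles; "dq": joint speeds; "joint_efforts": joint torques, N m; "eef_pos": TCP position; "eef_rot": TCP orientation; "wrist_force": force on the tool from outside, world axes, zero at the start; "torque": the same for the moment, N m; "opening": opening from 0.0 (shut) to 1.0 (fully open); "grasp_force": force on a finger pad.
Only numpy, scipy, OpenCV 4.12 (cv2) and the standard library are available. Lean on these libraries where they do the work, as an engineer would, in place of code of your own. Each camera call takes 0.05 s, during which the arm holds its last target. There are 200 camera calls.

### The job

Bring the open bin under the outer end of the tray bay that holds the two squat tablet bottles, then tip the tray that way so that both bottles roll out into the bin. Afterwards put the tray back level, with the three slim sample tubes still lying in their own bay. Do not touch the bottles or tubes with the gripper, and leave the other things on the worktop where they are.

Things in the scene. Friction and masses are not known exactly. Their poses are not given: they have to be found in the camera images.
- stand: fixed steel stand of the tray: base plate 70 (x) x 100 (y) x 8 mm, post 46 mm (x) x 34 mm (y). Origin on the worktop under the hinge, which runs along the stand's x axis 115 mm up. Its +y points to the tray's left bay (seen from the robot), -y to the right bay; turned up to 0.15 rad.
- divider (a point): point of the aluminium tray (128 mm wide in x, 300 mm long in y) on its hinge axis, 115 mm above the stand's origin; turns with the tray: x along the hinge, y to the left bay, z up. An upright divider wall at y = 0, 4 mm thick, top at z = 61 mm, parts the left (+y) from the right (-y) bay. Side walls at x = -62 and +62 mm rise 34 mm above the floor. 10 mm bevels in the divider's bottom corners.
- edge_left (a point): middle of the open outer edge of the left bay's floor, which has no lip, at (0, 148, 32) mm in the frame of point divider. The floor rises to it from z = 10 mm at the divider (0.15 rad), so round things roll against the divider while the tray is level. Dipped fully, the edge is 65 mm above the worktop.
- edge_right (a point): the same open outer edge of the right bay, at (0, -148, 32) mm in the frame of point divider
- press_left (a point): centre of the top of the left press plate: flat ribbed steel tab 26 (x) x 44 (y) x 5 mm, sticking out of the tray's robot-side wall near the left end, fixed to the tray, at (-78, 115, 62) mm in the frame of point divider. Pressing it down dips the left end; nothing lies above it.
- press_right (a point): the same press plate near the right end, at (-78, -115, 62) mm in the frame of point divider; pressing it down dips the right end.
- tray (a joint): tilt of the tray, rad: 0 level, positive = right (-y) end dipped, negative = left (+y) end dipped, stops at -0.55 and 0.55. Friction hinge: the tray stays where it is left; about 3 N on a press plate moves it. Beyond about 0.15 rad the dipped bay's round contents begin to roll out of its open end; at 0.45 rad they do so briskly.
- bin: loose grey open bin, 120 (x) x 150 (y) mm, 45 mm high, floor 4 mm, rolled rim 8 mm thick all round (axis at x = +-56, y = +-71 mm, z = 41 mm) on 4 mm walls, 250 g; origin at the centre of its underside. It fits under the tray's ends: with its y axis along the tray's and its centre about 180 mm from the stand's axis it catches what rolls out.
- pill_1_mid (a point): tablet bottle, squat cylinder 36 mm diameter, 62 mm long, with a pale screw cap, 45 g, lying across the tray, long axis along the hinge at the start. This point is the middle of its length, on its axis.
- pill_2_mid (a point): second tablet bottle like it, in the same bay, lying across the tray, long axis along the hinge at the start. This point is the middle of its length, on its axis.
- pill_1: first tablet bottle; origin at the centre of its foot, z along its length to the cap
- pill_2: second tablet bottle; origin at the centre of its foot, z along its length to the cap
- tube_1_mid (a point): capped sample tube, slim, 98 mm long, 16 mm diameter, 18 mm at the cap, 14 g, in the other bay, lying across the tray, long axis along the hinge at the start. This point is the middle of its length, on its axis.
- tube_2_mid (a point): second sample tube like it, in the same bay as the first, lying across the tray, long axis along the hinge at the start. This point is the middle of its length, on its axis.
- tube_1: first sample tube; origin at its foot, z along its length to the cap
- tube_2: second sample tube; origin at its foot, z along its length to the cap
- tube_3_mid (a point): third sample tube like it, in the same bay, lying across the tray, long axis along the hinge at the start. This point is the middle of its length, on its axis.
- tube_3: third sample tube; origin at its foot, z along its length to the cap
- stapler: stapler, 36 x 143 x 46 mm, bystander, not part of the job; origin at the centre of its underside
- calculator: desk calculator, 118 x 72 x 15 mm, bystander, not part of the job; origin at the centre of its underside
- dropper: dropper bottle, 33 mm diameter, 102 mm tall, standing behind the tray, bystander, not part of the job; origin at the centre of its underside
- notes: pad of sticky notes, 75 x 75 x 16 mm, bystander, not part of the job; origin at the centre of its underside

How it is judged:
By the outcome, as a careful person would: the job done as asked, in the order asked, and still so for the second after the job is handed in, with the robot touching nothing.
It also fails if it takes over 69 s, if anything falls off the work surface, if the arm or the gripper's body presses on something with over 40 N, if the wrist force passes 120 N, or if a joint passes its speed limit or range.

## Working session

There is one attempt and no reset: what is moved stays moved. The work goes in short steps, Python scripts to look and compute and a tool call to move; the robot and the scene stay as the last step left them, time stands still between calls to the robot, and variables do not carry over. Pictures are saved under pics/ and viewed, at most 10 in all, crops included, and the job is handed in when it is done.

```bash
ls; mkdir -p pics
```

Create h.py:
```python
import numpy as np, cv2
from bench import ctrl
def cam(n):
    p=ctrl.camera_params(n); f=192/np.tan(np.radians(p["fovy"])/2)
    K=np.array([[f,0,p["cx"]],[0,f,p["cy"]],[0,0,1]]); V=np.array(p["view"]).reshape(4,4)
    return K,np.array(p["dist"],float),V
def ray(n,uv,c=None):
    K,d,V=c or cam(n)
    u=cv2.undistortPoints(np.array([[uv]],float),K,d)[0,0]
    dc=np.array([u[0],-u[1],-1]); R=V[:3,:3]; o=-R.T@V[:3,3]
    return o,R.T@dc
def onz(n,uv,z,c=None):
    o,d=ray(n,uv,c); return o+d*(z-o[2])/d[2]
def proj(n,P,c=None):
    K,d,V=c or cam(n); P=np.atleast_2d(P); q=P@V[:3,:3].T+V[:3,3]; q=q*[1,-1,-1]
    return cv2.projectPoints(q,np.zeros(3),np.zeros(3),K,d)[0][:,0]
```

Run:
```python
from h import *
for n in("top","side"):
    im=ctrl.camera(n); cv2.imwrite(f"pics/{n}0.png",im); cv2.imwrite(f"pics/{n}0x.png",cv2.resize(im,(800,600),interpolation=cv2.INTER_CUBIC))
    K,d,V=cam(n); print(n,K[0,0],d,-V[:3,:3].T@V[:3,3],V[:3,:3].round(2).tolist())
print(ctrl.get_obs())
```

```text
bench.py
pics
top 397.5255767492506 [-0.06114565  0.          0.          0.          0.        ] [0.4959492  0.00798168 1.25127996] [[0.01, -1.0, 0.01], [1.0, 0.01, 0.05], [-0.05, 0.01, 1.0]]
side 408.2399486458546 [-0.05224546  0.          0.          0.          0.        ] [ 0.61668867 -1.24356597  0.69253473] [[1.0, 0.03, -0.02], [0.01, 0.41, 0.91], [0.04, -0.91, 0.4]]
{'time_s': 0.1, 'q': array([-1.39831743e+00,  1.81474832e-01,  1.60790753e+00,  3.71310478e-05,
        1.35380293e+00, -2.06299103e-01]), 'dq': array([ 0.00031708, -0.0006199 , -0.00390661, -0.00036756,  0.00037013,
        0.0015643 ]), 'joint_efforts': array([ 2.35261905e-05, -4.45877552e+01, -3.52239239e+01, -3.88716189e-04,
        4.05160550e-03,  1.92722263e-05]), 'eef_pos': array([ 0.21256747, -0.53373292,  0.23046993]), 'eef_rot': array([-7.95898579e-04,  9.82119888e-01,  1.88254855e-01,  3.15895612e-05]), 'wrist_force': array([-0.19339951,  0.11012107,  1.10166037]), 'torque': array([ 0.04831085, -0.02471842,  0.01591654]), 'grasp_force': 0.0, 'opening': 0.9994031188750744}
```

View pics/top0x.png

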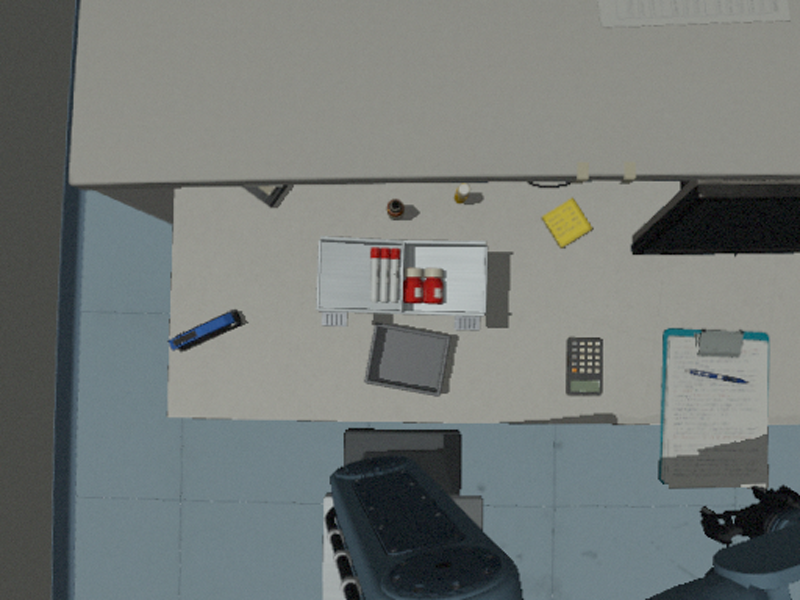

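View pics/side0x.png

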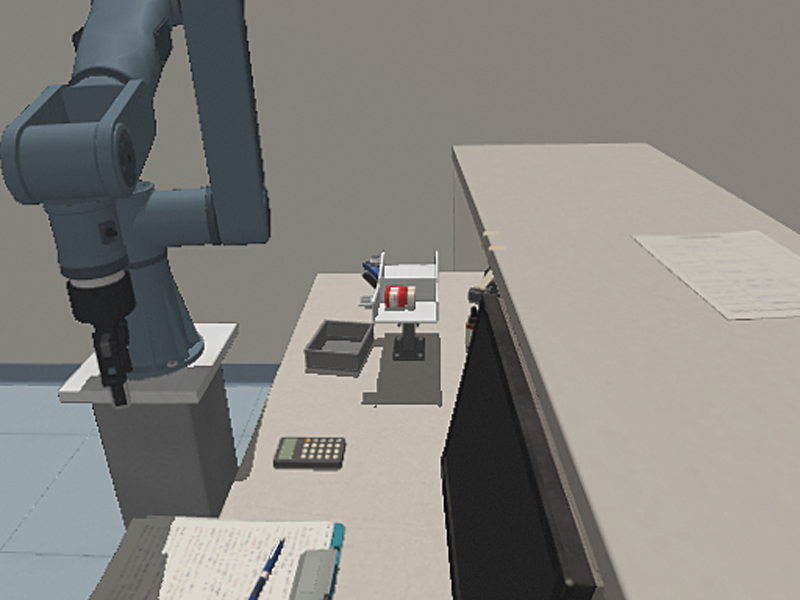

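The top view shows the tubes in the left bay, at about (385,275), and the red bottles in the right bay, at about (425,287). The bin sits in front of the tray at about (408,358). The calculator (585,365) and notes (567,222) are clear of it. I'll enlarge a crop for corner positions.

Run:
```python
import cv2
im=cv2.imread("pics/top0.png")[145:265,195:355]; cv2.imwrite("pics/c1.png",cv2.resize(im,(800,600),interpolation=cv2.INTER_CUBIC))
```

```text
(no output)
```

View pics/c1.png

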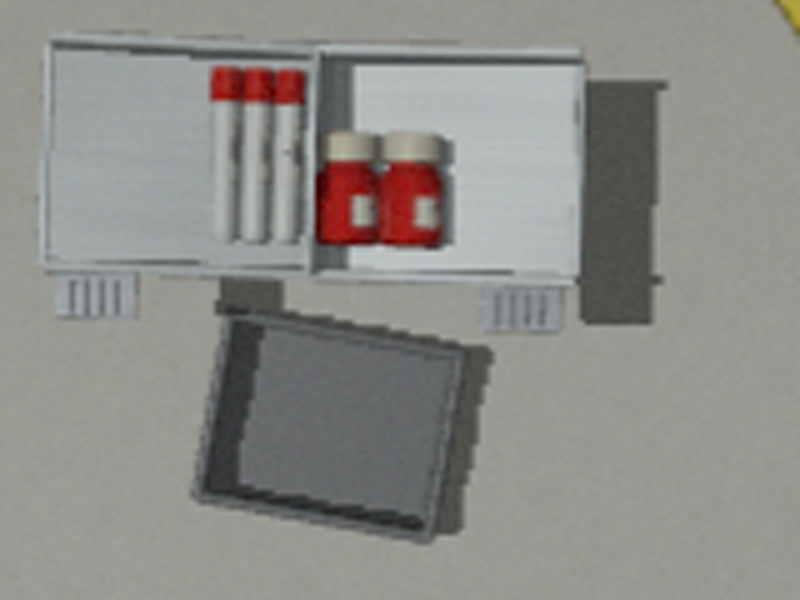

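The crop shows the bin's rim corners at about (225,315), (466,350), (432,543) and (194,498), and the press plates at (98,297) and (521,309). The tray wall corners are at (50,36), (582,48), (578,284) and (42,270). Next I'll fit poses to these.

Create fit.py:
```python
from h import *
from scipy.optimize import least_squares
def fit(M,uv,x0,c):
    M=np.array(M,float)/1000
    def pts(p):
        C,S=np.cos(p[2]),np.sin(p[2]); return np.c_[p[0]+C*M[:,0]-S*M[:,1],p[1]+S*M[:,0]+C*M[:,1],M[:,2]]
    r=least_squares(lambda p:(proj("top",pts(p),c)-uv).ravel(),x0)
    return r.x, np.abs(r.fun).max()
```

Run:
```python
from fit import *
c=cam("top")
f=lambda L:(np.array(L)+.5)/5-.5+[195,145]
t=fit([(-78,115,177),(-78,-115,177),(64,148,181),(64,-148,181),(-64,-148,181),(-64,148,181)],f([(98,297),(521,309),(50,36),(582,48),(578,284),(42,270)]),[.55,0,0],c)
b=fit([(60,75,41),(60,-75,41),(-60,-75,41),(-60,75,41)],f([(225,315),(466,350),(432,543),(194,498)]),[.4,0,0],c)
print(t,b)
th=t[0][2];s=t[0][:2];R=np.array([[np.cos(th),-np.sin(th)],[np.sin(th),np.cos(th)]])
print("bin target",s+R@[0,-.18],"press_r",s+R@[-.078,-.115],"edge_r",s+R@[0,-.148])
print("front edge",onz("top",(400*.64,418*.64),0)," calc corner",onz("top",(566*.64,338*.64),.015),onz("top",(566*.64,394*.64),.015))
```

```text
(array([ 0.57870914,  0.00705271, -0.0103012 ]), np.float64(1.376440250025098)) (array([ 0.42688368, -0.00524398, -0.15330721]), np.float64(1.3558268696278049))
bin target [ 0.57685496 -0.17293774] press_r [ 0.49952866 -0.10713771] edge_r [ 0.57718459 -0.14093944]
front edge [0.3067694  0.00655165 0.        ]  calc corner [ 0.47162234 -0.32276893  0.015     ] [ 0.36015136 -0.32346938  0.015     ]
```

Add to h.py:
```python
def go(x,y,z,yaw):
    "shift/turn in tool axes from measured pose to a down-pointing pose, tool x at yaw"
    from scipy.spatial.transform import Rotation as Ro
    o=ctrl.get_obs(); w,a,b,c=o["eef_rot"]; R=Ro.from_quat([a,b,c,w])
    T=Ro.from_euler("z",yaw)*Ro.from_euler("x",np.pi)
    print((R.inv().apply(np.array([x,y,z])-o["eef_pos"])).round(4),(R.inv()*T).as_rotvec().round(4))
```

```bash
python3 -c "
from h import *
go(.416,-.0755,.19,-.153)"
```

```text
[ 0.3584 -0.3505  0.0411] [-1.600e-03  1.000e-04  5.318e-01]
```

The rows are not in the units I measure in: shifts go in shares of 0.75 m and turns go in shares of pi rad. I convert before sending: 0.358 m / 0.75 = 0.4773, -0.35 m / 0.75 = -0.4667, 0.532 rad / 3.1416 = 0.1693.

Emit:
nudge_tcp([
  [[0.4773, -0.4667, 0.0547, 0, 0, 0.1693, 1], [0.4773, -0.4667, 0.0547, 0, 0, 0.1693, 1], [0.4773, -0.4667, 0.0547, 0, 0, 0.1693, 1], [0.4773, -0.4667, 0.0547, 0, 0, 0.1693, 1], [0.4773, -0.4667, 0.0547, 0, 0, 0.1693, 1], [0.4773, -0.4667, 0.0547, 0, 0, 0.1693, 1], [0.4773, -0.4667, 0.0547, 0, 0, 0.1693, 1], [0.4773, -0.4667, 0.0547, 0, 0, 0.1693, 1], [0.4773, -0.4667, 0.0547, 0, 0, 0.1693, 1], [0.4773, -0.4667, 0.0547, 0, 0, 0.1693, 1]],
])

```text
time_s: 1.35
eef_pos: [0.4157, -0.0765, 0.1901]
eef_rot: [0.0, 0.997, -0.076, -0.0]
wrist_force: [0.3, -0.2, -0.6]
opening: 1.0
grasp_force: 0.0
```

Run:
```python
from h import *
go(.416,-.0755,.022,-.153)
c=cam("wrist"); im=ctrl.camera("wrist"); cv2.imwrite("pics/w1.png",im)
th=-.153
P=[[.427+np.cos(th)*a-np.sin(th)*b,-.0052+np.sin(th)*a+np.cos(th)*b,.041] for a,b in [(.06,.075),(.06,-.075),(-.06,-.075),(-.06,.075)]]
print(proj("wrist",P,c).round(0).tolist())
```

```text
[ 0.0003 -0.0011  0.1681] [0.0003 0.0006 0.0015]
[[104.0, 115.0], [259.0, 114.0], [259.0, 231.0], [118.0, 231.0]]
```

View pics/w1.png

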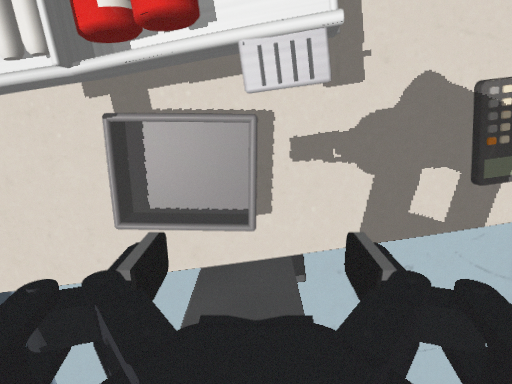

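The wrist view shows the bin's corners at (103,114), (257,114), (256,230) and (116,230). That is within about 2 px of the prediction, and the right press plate centre is at (285,62). I'll descend and grip the right wall.

Run:
```python
from h import *
c=cam("wrist")
print(onz("wrist",(285,62),.177,c), [onz("wrist",p,.177,c).round(4).tolist() for p in [(240,46),(325,32),(330,81),(247,93)]], "tray corner",onz("wrist",(343,15),.181,c))
```

```text
[ 0.5002416  -0.10463114  0.177     ] [[0.5108, -0.0841, 0.177], [0.511, -0.1255, 0.177], [0.4881, -0.1256, 0.177], [0.4886, -0.084, 0.177]] tray corner [ 0.51630671 -0.13354967  0.181     ]
```

Emit:
nudge_tcp([
  [[0, -0.0013, 0.0667, 0, 0, 0, 1], [0, -0.0013, 0.1333, 0, 0, 0, 1], [0, -0.0013, 0.2, 0, 0, 0, 1], [0, -0.0013, 0.224, 0, 0, 0, 1], [0, -0.0013, 0.224, 0, 0, 0, 1], [0, -0.0013, 0.224, 0, 0, 0, 0], [0, -0.0013, 0.224, 0, 0, 0, 0], [0, -0.0013, 0.224, 0, 0, 0, 0], [0, -0.0013, 0.224, 0, 0, 0, 0], [0, -0.0013, 0.224, 0, 0, 0, 0]],
])

```text
time_s: 2.65
eef_pos: [0.4164, -0.0757, 0.0228]
eef_rot: [0.0, 0.997, -0.076, 0.0]
wrist_force: [-2.2, 0.3, 6.2]
opening: 0.066
grasp_force: 58.6
```

```bash
python3 -c "
from h import *
go(.43,-.242,.03,-.008);go(.576,-.242,.03,-.008);go(.576,-.242,.0228,-.008)"
```

```text
[ 0.0388  0.1623 -0.0071] [ 0.0002 -0.0007 -0.145 ]
[ 0.1831  0.14   -0.007 ] [ 0.0002 -0.0007 -0.145 ]
[0.1831 0.14   0.0002] [ 0.0002 -0.0007 -0.145 ]
```

In the tool's units: 0.183 m / 0.75 = 0.244, 0.162 m / 0.75 = 0.216, -0.145 rad / 3.1416 = -0.0462.

Emit:
nudge_tcp([
  [[0, 0, -0.0093, 0, 0, 0, 0], [0.0133, 0.0533, -0.0093, 0, 0, -0.0095, 0], [0.0267, 0.1067, -0.0093, 0, 0, -0.0255, 0], [0.04, 0.16, -0.0093, 0, 0, -0.0382, 0], [0.052, 0.216, -0.0093, 0, 0, -0.0462, 0], [0.1067, 0.208, -0.0093, 0, 0, -0.0462, 0], [0.16, 0.2, -0.0093, 0, 0, -0.0462, 0], [0.2133, 0.192, -0.0093, 0, 0, -0.0462, 0], [0.244, 0.1867, -0.0093, 0, 0, -0.0462, 0], [0.244, 0.1867, -0.0093, 0, 0, -0.0462, 0]],
])

```text
time_s: 3.9
eef_pos: [0.5767, -0.2417, 0.0292]
eef_rot: [0.0, 1.0, -0.003, 0.0]
wrist_force: [0.2, -0.0, -1.5]
opening: 0.068
grasp_force: 58.8
```

Emit:
nudge_tcp([
  [[0, 0, 0.0053, 0, 0, 0, 0], [0, 0, 0.01, 0, 0, 0, 0], [0, 0, 0.01, 0, 0, 0, 0]],
])

```text
time_s: 4.28
eef_pos: [0.5746, -0.2421, 0.0229]
eef_rot: [-0.0, 1.0, -0.004, -0.0]
wrist_force: [-4.6, 2.0, 8.4]
opening: 0.066
grasp_force: 59.8
```

Release, rise, and check from above.

Emit:
nudge_tcp([
  [[0, 0, 0.008, 0, 0, 0, 1], [0, 0, 0.008, 0, 0, 0, 1], [0, 0, 0.008, 0, 0, 0, 1], [0, 0, 0.008, 0, 0, 0, 1], [0, 0, -0.0667, 0, 0, 0, 1], [0, 0, -0.1333, 0, 0, 0, 1], [0, 0, -0.2133, 0, 0, 0, 1], [0, 0, -0.28, 0, 0, 0, 1], [-0.0667, 0, -0.32, 0, 0, 0, 0], [-0.1333, 0, -0.32, 0, 0, 0, 0]],
])

```text
time_s: 5.52
eef_pos: [0.4759, -0.2421, 0.2652]
eef_rot: [0.002, 1.0, -0.004, 0.002]
wrist_force: [-0.7, -0.3, 0.4]
opening: 0.603
grasp_force: 0.0
```

Run:
```python
from h import *
im=ctrl.camera("top"); cv2.imwrite("pics/c2.png",cv2.resize(im[130:265,195:375],(800,600),interpolation=cv2.INTER_CUBIC))
c=cam("wrist"); im=ctrl.camera("wrist"); cv2.imwrite("pics/w2.png",im); print(proj("wrist",[[.517,-.248,.041],[.637,-.248,.041],[.5,-.105,.177]],c).round())
```

```text
[[262. 124.]
 [262.  14.]
 [ 83. 158.]]
```

View pics/c2.png

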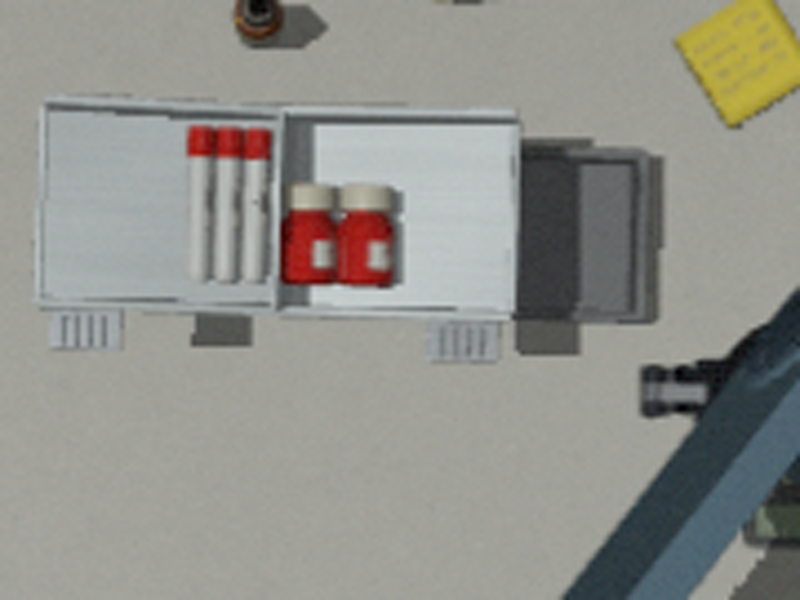

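View pics/w2.png

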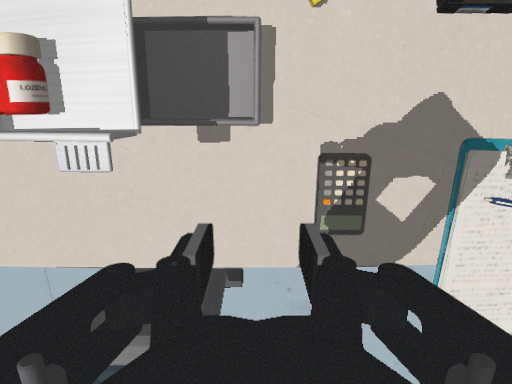

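The bin sits squarely under the right end, with its outer corners at (261,124) and (260,17). The right press plate is at (84,156), as predicted, and the bottles are still in place. Next: close the fingers and go above the right plate.

```bash
python3 -c "
from h import *
go(.497,-.114,.265,-.005);go(.497,-.114,.185,-.005)"
```

```text
[ 0.0238 -0.1267 -0.0031] [-0.0002  0.0017 -0.0046]
[ 0.0239 -0.1267  0.0769] [-0.0002  0.0017 -0.0046]
```

In the tool's units: -0.127 m / 0.75 = -0.1693, -0.12 m / 0.75 = -0.16.

Emit:
nudge_tcp([
  [[0.016, -0.08, 0, 0, 0, 0, 0], [0.032, -0.16, 0, 0, 0, 0, 0], [0.032, -0.1693, 0, 0, 0, 0, 0], [0.032, -0.1693, 0.0667, 0, 0, 0, 0], [0.032, -0.1693, 0.1027, 0, 0, 0, 0], [0.032, -0.1693, 0.1027, 0, 0, 0, 0]],
])

```text
time_s: 6.38
eef_pos: [0.4991, -0.1142, 0.1826]
eef_rot: [-0.001, 1.0, -0.004, -0.002]
wrist_force: [0.9, 0.7, 0.5]
opening: -0.002
grasp_force: 0.0
```

Emit:
nudge_tcp([
  [[0, 0.0013, 0.0133, 0, 0, 0, 0], [0, 0.004, 0.0267, 0, 0, 0, 0], [0, 0.008, 0.04, 0, 0, 0, 0], [0, 0.012, 0.0533, 0, 0, 0, 0], [0, 0.0147, 0.064, 0, 0, 0, 0], [0, 0.016, 0.072, 0, 0, 0, 0], [0, 0.016, 0.072, 0, 0, 0, 0], [0, 0.016, 0.072, 0, 0, 0, 0], [0, 0.016, 0.072, 0, 0, 0, 0]],
])

```text
time_s: 7.5
eef_pos: [0.5, -0.1257, 0.1305]
eef_rot: [-0.0, 1.0, -0.004, -0.001]
wrist_force: [0.5, 0.1, -0.4]
opening: 0.002
grasp_force: 0.0
```

Run:
```python
from h import *
a=ctrl.camera("top")[130:265,195:375]; b=ctrl.camera("side")[130:265,200:380]
cv2.imwrite("pics/d1.png",np.hstack([cv2.resize(i,(400,300),interpolation=cv2.INTER_CUBIC) for i in(a,b)]))
```

```text
(no output)
```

View pics/d1.png

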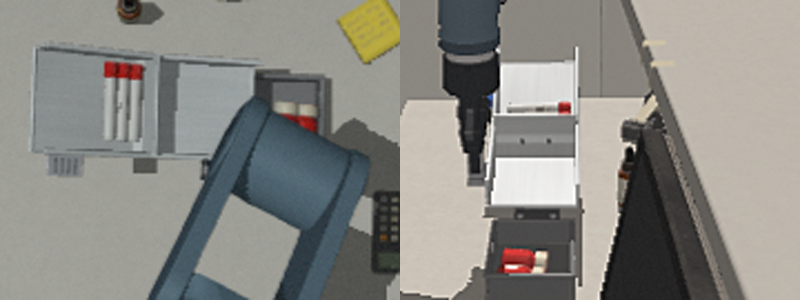

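Both bottles are in the bin (side half, near (522,262)) and the three tubes lie in their bay (top half, near (122,100)). Next I'll rise and level the tray with the left plate.

In the tool's units: -0.225 m / 0.75 = -0.3, -0.18 m / 0.75 = -0.24.

Emit:
nudge_tcp([
  [[0, 0, -0.08, 0, 0, 0, 0], [0, 0, -0.16, 0, 0, 0, 0], [0, 0, -0.2, 0, 0, 0, 0], [0, -0.08, -0.2, 0, 0, 0, 0], [0, -0.16, -0.2, 0, 0, 0, 0], [0, -0.24, -0.2, 0, 0, 0, 0], [0, -0.3, -0.2, 0, 0, 0, 0], [0, -0.3, -0.1733, 0, 0, 0, 0], [0, -0.3, -0.1467, 0, 0, 0, 0], [0, -0.3, -0.1467, 0, 0, 0, 0]],
])

```text
time_s: 8.85
eef_pos: [0.5009, 0.099, 0.2392]
eef_rot: [-0.0, 1.0, -0.004, -0.002]
wrist_force: [-0.9, -0.7, 0.2]
opening: -0.002
grasp_force: 0.0
```

```bash
python3 -c "
from h import *
go(.498,.121,.1775,-.005)"
```

```text
[-0.0029 -0.022   0.0618] [-0.0002  0.0037 -0.0027]
```

In the tool's units: 0.062 m / 0.75 = 0.0827, 0.06 m / 0.75 = 0.08.

Emit:
nudge_tcp([
  [[-0.0013, 0, 0.016, 0, 0, 0, 0], [-0.0013, -0.004, 0.0293, 0, 0, 0, 0], [-0.0013, -0.0107, 0.0427, 0, 0, 0, 0], [-0.0013, -0.0173, 0.0547, 0, 0, 0, 0], [-0.0027, -0.0227, 0.0653, 0, 0, 0, 0], [-0.0027, -0.0267, 0.0747, 0, 0, 0, 0], [-0.0027, -0.0293, 0.08, 0, 0, 0, 0], [-0.0027, -0.0293, 0.0827, 0, 0, 0, 0], [-0.0027, -0.0293, 0.0827, 0, 0, 0, 0], [-0.0027, -0.0293, 0.0827, 0, 0, 0, 0]],
])

```text
time_s: 10.1
eef_pos: [0.5006, 0.1206, 0.1789]
eef_rot: [-0.0, 1.0, -0.004, 0.0]
wrist_force: [0.7, 2.1, 3.6]
opening: -0.004
grasp_force: 1.9
```

Emit:
nudge_tcp([
  [[0, 0, -0.04, 0, 0, 0, 0], [0, 0, -0.1067, 0, 0, 0, 0], [-0.0667, 0, -0.1333, 0, 0, 0, 0], [-0.1333, 0.08, -0.1333, 0, 0, 0, 0], [-0.1867, 0.16, -0.1333, 0, 0, 0, 0], [-0.1867, 0.24, -0.1333, 0, 0, 0, 0], [-0.1867, 0.32, -0.1333, 0, 0, 0, 0], [-0.1867, 0.4, -0.1333, 0, 0, 0, 0], [-0.1867, 0.48, -0.1333, 0, 0, 0, 0], [-0.1867, 0.48, -0.1333, 0, 0, 0, 0]],
])

```text
time_s: 11.35
eef_pos: [0.3559, -0.2413, 0.2778]
eef_rot: [-0.0, 1.0, -0.007, -0.001]
wrist_force: [-0.5, 0.1, -0.0]
opening: -0.001
grasp_force: 0.0
```

Run:
```python
from h import *
a=ctrl.camera("top")[130:265,195:375]; b=ctrl.camera("side")[140:260,210:310]
cv2.imwrite("pics/e_top.png",cv2.resize(a,(800,600),interpolation=cv2.INTER_CUBIC))
cv2.imwrite("pics/e_side.png",cv2.resize(b,(500,600),interpolation=cv2.INTER_CUBIC))
```

```text
(no output)
```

View pics/e_top.png

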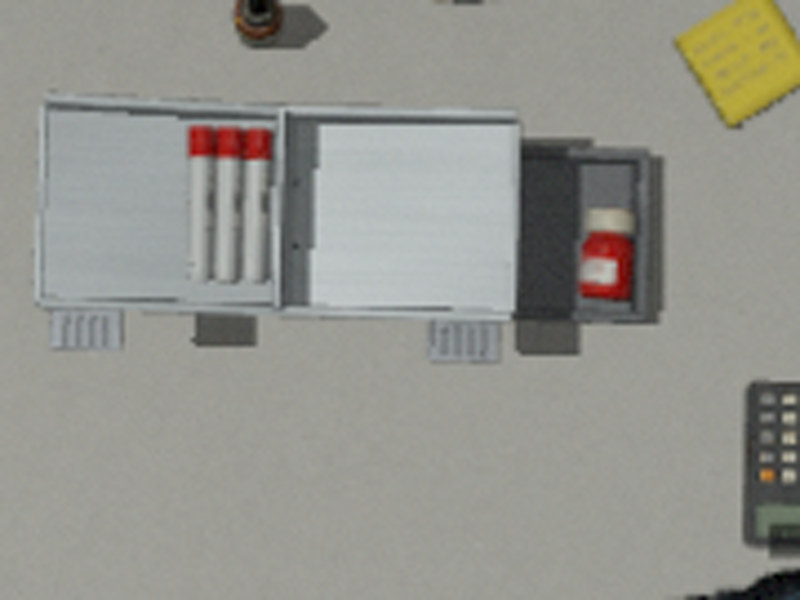

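View pics/e_side.png

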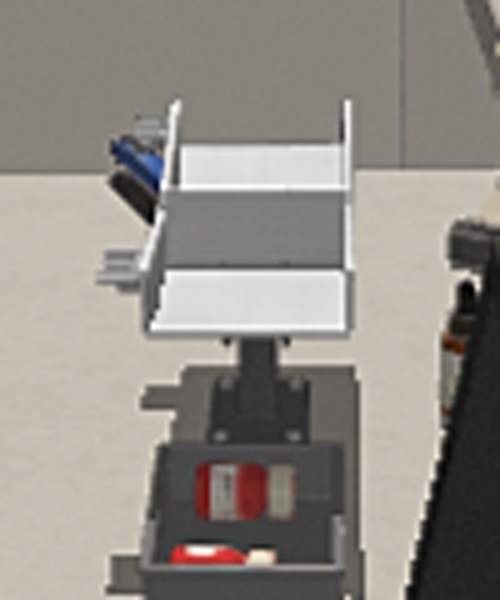

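The three tubes lie in their bay (190–270,205), the bottle at (608,255) and the second one (side, 230,490) are in the bin, and the tray looks level. I'll check the level by image registration against the first picture.

Run:
```python
from h import *
a=cv2.imread("pics/side0.png"); b=ctrl.camera("side")
c=cam("side"); s=np.array([.578,.0095])
def P(phi,x,y,z): return [s[0]+x,s[1]+y*np.cos(phi)-z*np.sin(phi),.115+y*np.sin(phi)+z*np.cos(phi)]
g=lambda i:cv2.cvtColor(i,cv2.COLOR_BGR2GRAY).astype(np.float32)
for q in [(-.078,-.115,.062),(0.063,-.146,.05)]:
    u=proj("side",P(0,*q),c)[0]; du=proj("side",P(.05,*q),c)[0]-u
    x,y=u.astype(int); w=np.s_[y-8:y+9,x-9:x+10]
    print(u,"per .05 rad",du,"shift",cv2.phaseCorrelate(g(a)[w],g(b)[w],cv2.createHanningWindow((19,17),cv2.CV_32F)))
```

```text
[234.41674708 191.26015284] per .05 rad [0.00850391 2.12621711] shift ((-0.025241188318084085, 0.2962825175501962), 0.8960843106110891)
[280.64049713 198.77943926] per .05 rad [0.01628593 2.54684985] shift ((0.18533713081678016, 0.28633943699612807), 0.8533533023463356)
```

The tilt is about 0.006 rad, so the tray is level. Handing in.

```bash
python3 -c "
from bench import ctrl
print(ctrl.hand_in())"
```

```text
the job is handed in; nothing more can be done
None
```

I handed the job in at about 11.5 s: both tablet bottles are in the bin, the tray is back level (about 0.006 rad off) with the three tubes still in their bay, and I touched nothing else on the worktop.

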